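# Close the sample chamber and trigger the docked analyser

### The arm

A 6-joint arm with a two-finger parallel gripper is mounted at the origin on the work surface. World frame = base frame: x ahead of the robot, y to its left, z up, the work surface at z = 0. Lengths are in m, angles in rad, forces in N, time in s.
With the tool pointing down it reaches from about 0.35 to 0.775 m from the base axis. Payload 7.3 kg.
Tool frame: the origin (TCP) lies on the front face of the gripper's body, between the roots of the fingers; the fingertips stand ahead of it and the grasp point (between the pads) lies 47 mm ahead of it (finger_overhang is the z of the fingertips in the tool frame, in m); z points along the fingers, y is the line along which they close (so a half turn about z gives the same grasp; the last joint's range is limited). The gripper opens to 92 mm and grips with 3 to 60 N. Pads are 19 mm wide; open, the fingers measure 130 mm over their backs; the gripper's body (75 mm by 190 mm) begins 47 mm behind the grasp point.
Start: joints at [1.057, 0.342, 1.524, -0, 1.275, -0.146], TCP at [0.189, 0.49, 0.292] pointing down, gripper open.
Joint ranges: [-2.53, 2.53], [-0.77, 2.02], [0.04, 2.7], [-1, 4.14], [0.28, 2.66], [-3.11, 3.11]. Speed limits (rad/s): [2.57, 2.57, 3.14, 3.14, 3.14, 3.14].

### API

Orientations are given as [roll, pitch, yaw] about the fixed x, y, z axes, in that order (R = Rz(yaw) Ry(pitch) Rx(roll)).
In Python, from cell import * gives the robot as it stands. The module is installed in compiled form; this text tells all that it offers.
- The arm moves only by the tool arm_command, never from a script. Its argument "series" is a list of rows, each an object of numbers: "x", "y", "z": the shift along the tool's x, y, z in mm; "rx", "ry", "rz": the turn, a rotation vector about the tool's x, y, z in degrees. A call has 1 to 20 rows; each row is the pose to reach, as a shift and turn from the pose commanded when the call began, along the tool's axes at that moment; what a row does not reach only later rows make up. A row lasts 1/10 s, in which the tool goes at most 50 mm and 8.59 degrees, less where a joint would pass 70% of its speed; a pose out of reach is approached as far as the arm can. A call with a gripper value outside its range is refused whole. "hand" is the finger opening in mm, from 0 to 91.8, set as the call begins (left out, the last holds). The fingers move at their own pace and stop on an object; "squeeze" is the grip in N (left out, the last holds). Time passes only in rows, so rows that repeat a pose let the fingers close. It gives the time, the measured TCP pose, the force, the opening and the grip force at its end, in the units of the state.
- observe(): the state, without advancing time (a new reading comes with each control period).
- read_camera(name): name is "scene" or "top"; returns a dict with "pixels" (384x512x3 uint8, blue, green, red), "K" (3x3 intrinsics, pixels), "rvec" (rotation vector, rad) and "tvec" (3), from world to camera coordinates, as OpenCV has them. Camera axes: x right, y down, z forward; pixel columns grow to the right and rows downward; lengths in m; the calibration is good to about 2 mm. A picture is of the moment at which its call begins. There is no depth.
- hand_in(): hands the job in; it is judged then, once.
Trained networks look in a picture, given as the dict that the camera call returned (one of the last four; its "shot" number tells which), for a name from the list of things; names that differ only in an ending like _2 or _b are one class to them, and where a whole thing is asked for, a point or a joint stands for the part that bears it (a point fixed in the world has none). Each returns a list of dicts, best first, with "confidence" (0 to 1); they miss things now and then, are a little off and sometimes report something else, mostly with a low value. They report only what shows in the picture. A call takes as long as a camera call.
- boxes_of(picture, query): "point" ([x, y, z] in m, in world coordinates, good to about 4 mm: the middle of the surface that is visible of it).
- trace(picture, query): "pixels" (384x512 bool, what is visible of it).
- mark_of(picture, query): "point" ([x, y, z] in m, in world coordinates, good to about 4 mm: a listed point, or the origin of a listed thing).
The state is a dict: "time": time; "qpos": joint angles; "qvel": joint speeds; "joint_efforts": joint torques, N m; "tool_pos": TCP position; "tool_rot": TCP orientation; "contact_force": force on the tool from outside, world axes, zero at the start; "torque": the same for the moment, N m; "opening": finger opening in m; "grip_force": force on a finger pad.
Only numpy, scipy, OpenCV 4.12 (cv2) and the standard library are available. Lean on these libraries where they do the work, as an engineer would, in place of code of your own. Each camera call takes 0.05 s, during which the arm holds its last target. There are 200 camera calls.

### The job

Take a reading of the sample in the chamber: first lower the chamber's lid gently until it is fully shut on the box, then squeeze the red trigger of the docked pistol-grip analyser all the way in, keep it squeezed for at least half a second, and let it spring fully out again. Never pull the trigger while the lid is open, leave the lid shut and the sample jar standing, and do not disturb the bottles, beaker and mouse around.

Things in the scene. Friction and masses are not known exactly. Their poses are not given: they have to be found in the camera images.
- chamber: Fixed white open-topped box, 150 (x) x 160 (y) x 75 mm high, on an aluminium dock plate 180 x 380 x 8 mm (box rim 83 mm above the table) that also lies under the analyser. Origin: under the box's centre, on the table. Its -x side faces the robot at yaw 0, the lid is hinged along its far (+x) rim, the analyser is docked on its -y side; z up.
- lid (a joint): Angle of the lid, rad: 0 = shut (level, resting on the rim), grows as its front edge swings up, 1.35 at most. The stiff hinge holds it wherever it is left (3 to 4 N at the front pushes it down). Grey plate with two black ribs on top, 156 mm from hinge to front edge, 166 mm wide, 8 mm thick, and a blue tab in the middle of the front edge, 70 mm wide, 8 mm thick, reaching 25 mm further.
- lid_hinge (a point): Point on the lid's hinge axis (underside of the lid), in the middle of the box's far rim, 83 mm above the table; the axis runs along the chamber's y. Fixed to the chamber, axes as the chamber's.
- lid_tab (a point): Middle of the outer end of the blue tab, on its upper face (181 mm from the hinge axis, 8 mm above the lid's underside). Moves with the lid: x points from tab to hinge along the lid, z out of the lid's upper face.
- analyser: Fixed yellow and black pistol-grip analyser, nose against the chamber's side, black grip standing straight up. Head 62 (x) x 160 (y) x 60 mm, its top 90 mm above the table; grip 36 (x) x 28 (y) mm, up to 195 mm above the table. Origin: on the table, under the grip's axis. y points from the grip along the nose to the chamber; z up.
- grip_top (a point): Centre of the top of the analyser's grip, 195 mm above the table; axes as the analyser's.
- trigger (a joint): Angle of the red trigger, rad: 0 = sprung fully out, 0.28 = squeezed fully in. Lever 22 mm wide, 10 thick, 75 long on the grip's +y side, hinged at its lower end (23 mm in +y from the grip's axis, 100 mm above the table, hinge along the analyser's x), free end up; at rest it leans out by 0.30 rad, squeezed it is almost upright. 4 N at its tip starts it, 8 N holds it in.
- trigger_tip (a point): Middle of the trigger's free upper end, in mid-thickness (at rest 45 mm in +y from the grip's axis, 172 mm above the table); moves with the trigger. Near the tip, grip and trigger together measure 63 mm along y at rest and 43 mm squeezed, the grip's back being 14 mm behind its axis.
- jar: Loose sample jar, tan with a blue cap, 48 mm in diameter, 44 mm high, standing in the chamber, wholly below its rim. Origin: centre of its underside; z up.
- bottle_a: Loose glass media bottle with blue cap and white filter on top, 68 mm in diameter, 158 mm high, bystander. Origin: centre of its underside; z up.
- bottle_b: Loose glass media bottle with blue cap and white filter on top, 68 mm in diameter, 158 mm high, bystander. Origin: centre of its underside; z up.
- bottle_c: Loose glass media bottle with blue cap and white filter on top, 68 mm in diameter, 158 mm high, bystander. Origin: centre of its underside; z up.
- beaker: Loose empty glass beaker, 70 mm in diameter, 90 mm high, bystander. Origin: centre of its underside; z up.
- mouse: Loose white computer mouse, 105 x 60 x 22 mm, bystander. Origin: centre of its underside.

How it is judged:
On the way, in this order (a step that is already met when the one before it is completed fails the run):
1. the lid is lowered until shut (within 0.04 rad) (value of joint lid below 0.04 rad), for 0.2 s.
2. the trigger is squeezed in (beyond 0.22 rad) for half a second with the lid shut (value of joint trigger above 0.22 rad and value of joint lid below 0.04 rad), for 0.5 s.
At the end, for the whole second after the job is handed in: The lid is shut (joint under 0.04 rad), the trigger has sprung out again (under 0.04 rad), and the jar stands upright (within 0.2 rad) and at rest (value of joint each of lid, trigger below 0.04 rad and angle between jar's own z axis and vertical below 0.2 rad and linear speed of jar below 0.03 m/s); the robot touches nothing.
It fails at once if the trigger is pulled (beyond 0.1 rad) while the lid is open (above 0.08 rad) (value of joint trigger above 0.1 rad and value of joint lid above 0.08 rad).
It fails at once if the lid is slammed: it comes down faster than 1.5 rad/s over the last 0.25 rad (value of joint lid below 0.25 rad and velocity of joint lid below -1.5 rad/s).
It fails at once if a bottle, the beaker or the mouse is moved by more than 30 mm (distance of any of bottle_a, bottle_b, bottle_c, beaker, mouse from where it was at the start of the episode above 0.03 m).
It also fails if it takes over 46 s, if anything falls off the work surface, if the arm or the gripper's body presses on something with over 40 N, if the wrist force passes 120 N, or if a joint passes its speed limit or range.

## Working session

There is one attempt and no reset: what is moved stays moved. The work goes in short steps, Python scripts to look and compute and a tool call to move; the robot and the scene stay as the last step left them, time stands still between calls to the robot, and variables do not carry over. Pictures are saved under pics/ and viewed, at most 10 in all, crops included, and the job is handed in when it is done.

Besides the shell and the picture viewer there is one more tool, called after "Emit:" by a JSON object that holds its "fn" and its "kwargs", one argument or row to a line. arm_command: Moves the arm, as the interface text tells. Its arguments: {"type":"object","properties":{"series":{"type":"array"},"hand":{"type":"number"},"squeeze":{"type":"number"}},"required":["series"]}

```bash
mkdir -p pics
cat > h.py <<'E'
from cell import *
import numpy as np, cv2
def proj(p,P):
    return cv2.projectPoints(np.array(P,float).reshape(-1,1,3),p['rvec'],p['tvec'],p['K'],None)[0].reshape(-1,2)
E
python3 - <<'E'
from h import *
s=observe(); print({k:np.round(v,3) for k,v in s.items()})
for c in ['scene','top']:
    p=read_camera(c); cv2.imwrite(f'pics/{c}0.png',p['pixels'])
    print(c,'cam at',-cv2.Rodrigues(p['rvec'])[0].T@p['tvec'])
    for q in ['chamber','lid_hinge','lid_tab','analyser','grip_top','trigger_tip','jar','bottle_a','beaker','mouse']:
        print(q,[(np.round(d['point'],3).tolist(),round(d['confidence'],2)) for d in mark_of(p,q)][:4])
E
```

```text
{'time': np.float64(0.0), 'qpos': array([ 1.057,  0.343,  1.525,  0.   ,  1.275, -0.146]), 'qvel': array([ 0.   , -0.001, -0.   ,  0.001,  0.003, -0.001]), 'joint_efforts': array([-2.0000e-03, -4.3124e+01, -2.4422e+01,  7.1000e-02,  5.6000e-02,
       -0.0000e+00]), 'tool_pos': array([0.189, 0.49 , 0.292]), 'tool_rot': array([-3.14 , -0.   ,  2.774]), 'contact_force': array([ 0.534, -0.095, -0.55 ]), 'torque': array([-0.007,  0.041,  0.009]), 'grip_force': np.float64(0.0), 'opening': np.float64(0.092)}
scene cam at [ 1.17038728 -0.61551021  0.95263426]
chamber [([0.606, 0.089, -0.001], 0.87)]
lid_hinge [([0.678, 0.069, 0.086], 0.68)]
lid_tab [([0.56, 0.094, 0.223], 0.57)]
analyser [([0.536, -0.108, 0.001], 0.8)]
grip_top [([0.532, -0.106, 0.194], 0.94)]
trigger_tip [([0.535, -0.106, 0.194], 0.74), ([0.549, -0.061, 0.174], 0.41)]
jar [([0.584, 0.07, 0.014], 0.53)]
bottle_a [([0.554, -0.415, -0.004], 0.86), ([0.462, -0.39, -0.006], 0.84), ([0.647, -0.398, 0.003], 0.73)]
beaker [([0.387, 0.417, 0.0], 0.62)]
mouse [([0.638, 0.414, 0.002], 0.54)]
top cam at [0.39591155 0.00222471 1.23887869]
chamber [([0.607, 0.086, -0.0], 0.96)]
lid_hinge [([0.676, 0.069, 0.082], 0.76)]
lid_tab [([0.559, 0.093, 0.22], 0.59)]
analyser [([0.537, -0.104, -0.002], 0.69)]
grip_top [([0.536, -0.104, 0.196], 0.61)]
trigger_tip [([0.545, -0.061, 0.175], 0.45)]
jar [([0.588, 0.072, 0.012], 0.66), ([0.605, 0.084, 0.0], 0.34)]
bottle_a [([0.556, -0.412, 0.001], 0.93), ([0.641, -0.402, 0.0], 0.91), ([0.461, -0.39, 0.002], 0.82)]
beaker [([0.389, 0.418, 0.0], 0.92)]
mouse [([0.642, 0.407, 0.001], 0.84), ([0.385, 0.415, 0.002], 0.45)]
```

View pics/scene0.png

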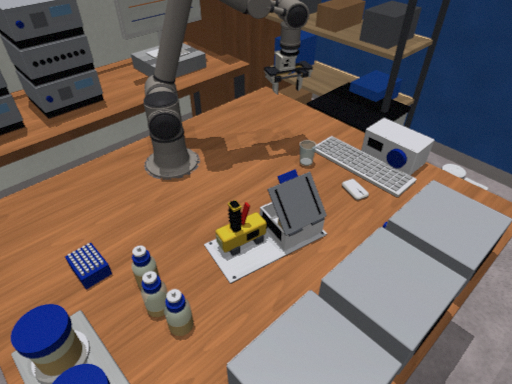

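View pics/top0.png

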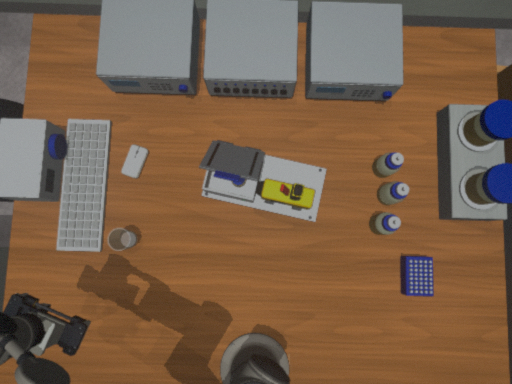

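The lid stands about 0.8 rad open, with the tab at about (288,177) in the scene view. The grip and trigger are at about (237,213), with the bottles well to the side. Next I fit one yaw and origin to all the marks.

```bash
cat >> h.py <<'E'
def marks(q,n=3):
    r=[]
    for i in range(n):
        for c in ['scene','top']:
            d=mark_of(read_camera(c),q)
            if d and d[0]['confidence']>.3: r.append(d[0]['point'])
    return np.array(r)
E
python3 - <<'E'
from h import *
from scipy.optimize import least_squares
try: print('overhang',finger_overhang)
except Exception as e: print(e)
M={q:marks(q) for q in ['chamber','lid_hinge','lid_tab','analyser','grip_top','trigger_tip']}
for q in M: print(q,len(M[q]),np.round(np.median(M[q],0),4),np.round(M[q].std(0),4))
med={q:np.median(M[q],0) for q in M}
def pts(v):
    cx,cy,yaw,ax,ay,th=v
    R=np.array([[np.cos(yaw),-np.sin(yaw),0],[np.sin(yaw),np.cos(yaw),0],[0,0,1]]);o=np.array([cx,cy,0])
    c,s=np.cos(th),np.sin(th)
    L={'chamber':[0,0,0],'lid_hinge':[.075,0,.083],'lid_tab':[.075-.181*c+.008*s,0,.083+.181*s+.008*c],
       'analyser':[ax,ay,0],'grip_top':[ax,ay,.195],'trigger_tip':[ax,ay+.045,.172]}
    return {k:o+R@np.array(l) for k,l in L.items()}
f=lambda v:np.concatenate([pts(v)[k]-med[k] for k in med])
r=least_squares(f,[.606,.087,-.24,0,-.2,.8],loss='soft_l1',f_scale=.004)
print(np.round(r.x,4)); print({k:np.round(1e3*(pts(r.x)[k]-med[k]),1) for k in med})
print({k:np.round(p,4) for k,p in pts(r.x).items()})
print(observe()['time'])
E
```

```text
overhang 0.0655
chamber 6 [0.6059 0.0857 0.0012] [0.0189 0.1878 0.0024]
lid_hinge 5 [0.6783 0.068  0.084 ] [0.0014 0.0022 0.0013]
lid_tab 6 [0.562  0.0934 0.22  ] [0.0021 0.0009 0.0009]
analyser 6 [ 0.537  -0.1067 -0.0006] [0.0019 0.0014 0.0012]
grip_top 6 [ 0.536  -0.1028  0.1949] [0.0541 0.0639 0.0414]
trigger_tip 6 [ 0.5469 -0.0596  0.1733] [0.0027 0.0012 0.0004]
[ 0.6053  0.0846 -0.2194 -0.0258 -0.1993  0.8108]
{'chamber': array([-0.6, -1.1, -1.2]), 'lid_hinge': array([ 0.2,  0.3, -1. ]), 'lid_tab': array([ 0.4,  0.8, -0.3]), 'analyser': array([-0.4,  2.4,  0.6]), 'grip_top': array([ 0.7, -1.5,  0.1]), 'trigger_tip': array([-0.4, -0.7, -1.3])}
{'chamber': array([0.6053, 0.0846, 0.    ]), 'lid_hinge': array([0.6785, 0.0683, 0.083 ]), 'lid_tab': array([0.5624, 0.0942, 0.2197]), 'analyser': array([ 0.5367, -0.1043,  0.    ]), 'grip_top': array([ 0.5367, -0.1043,  0.195 ]), 'trigger_tip': array([ 0.5465, -0.0603,  0.172 ])}
4.7
```

Emit:
{"fn": "arm_command", "kwargs": {
  "series": [
    {"x": -20,"y": -10,"z": -38,"rz": -2},
    {"x": -60,"y": -28,"z": -38,"rz": -4},
    {"x": -100,"y": -46,"z": -38,"rz": -6},
    {"x": -140,"y": -65,"z": -38,"rz": -8.5},
    {"x": -180,"y": -83,"z": -38,"rz": -8.5},
    {"x": -220,"y": -102,"z": -38,"rz": -8.5},
    {"x": -260,"y": -120,"z": -38,"rz": -8.5},
    {"x": -300,"y": -139,"z": -38,"rz": -8.5},
    {"x": -340,"y": -157,"z": -38,"rz": -8.5},
    {"x": -380,"y": -176,"z": -38,"rz": -8.5},
    {"x": -420,"y": -194,"z": -38,"rz": -8.5},
    {"x": -460,"y": -213,"z": -38,"rz": -8.5},
    {"x": -490,"y": -226,"z": -38,"rz": -8.5},
    {"x": -504,"y": -233,"z": -38,"rz": -8.5},
    {"x": -504,"y": -233,"z": -38,"rz": -8.5},
    {"x": -504,"y": -233,"z": -38,"rz": -8.5},
    {"x": -504,"y": -233,"z": -38,"rz": -8.5}
  ],
  "hand": 0,
  "squeeze": 20
}}

```text
invalid input
```

Emit:
{"fn": "arm_command", "kwargs": {
  "series": [
    {"x": 0,"y": 0,"z": -20,"rx": 0,"ry": 0,"rz": 0}
  ],
  "hand": 0,
  "squeeze": 20
}}

```text
time: 4.8
tool_pos: [0.1883, 0.489, 0.3102]
tool_rot: [-3.136, -0.001, 2.774]
contact_force: [-0.3, -0.9, 0.4]
opening: 0.0874
grip_force: 0.0
```

Emit:
{"fn": "arm_command", "kwargs": {
  "series": [
    {"x": -40,"y": -18,"z": -18,"rx": 0,"ry": 0,"rz": -3},
    {"x": -80,"y": -37,"z": -18,"rx": 0,"ry": 0,"rz": -6},
    {"x": -120,"y": -55,"z": -18,"rx": 0,"ry": 0,"rz": -8.5},
    {"x": -160,"y": -74,"z": -18,"rx": 0,"ry": 0,"rz": -8.5},
    {"x": -200,"y": -92,"z": -18,"rx": 0,"ry": 0,"rz": -8.5},
    {"x": -240,"y": -111,"z": -18,"rx": 0,"ry": 0,"rz": -8.5},
    {"x": -280,"y": -129,"z": -18,"rx": 0,"ry": 0,"rz": -8.5},
    {"x": -320,"y": -148,"z": -18,"rx": 0,"ry": 0,"rz": -8.5},
    {"x": -360,"y": -166,"z": -18,"rx": 0,"ry": 0,"rz": -8.5},
    {"x": -400,"y": -185,"z": -18,"rx": 0,"ry": 0,"rz": -8.5},
    {"x": -440,"y": -203,"z": -18,"rx": 0,"ry": 0,"rz": -8.5},
    {"x": -480,"y": -222,"z": -18,"rx": 0,"ry": 0,"rz": -8.5},
    {"x": -504,"y": -233,"z": -18,"rx": 0,"ry": 0,"rz": -8.5},
    {"x": -504,"y": -233,"z": -18,"rx": 0,"ry": 0,"rz": -8.5},
    {"x": -504,"y": -233,"z": -18,"rx": 0,"ry": 0,"rz": -8.5}
  ]
}}

```text
time: 6.3
tool_pos: [0.5752, 0.091, 0.3297]
tool_rot: [3.141, -0.001, 2.921]
contact_force: [0.2, 0.7, 0.0]
opening: 0.0004
grip_force: 0.0
```

Emit:
{"fn": "arm_command", "kwargs": {
  "series": [
    {"x": 0,"y": 0,"z": 20,"rx": 0,"ry": 0,"rz": 0},
    {"x": 0,"y": 0,"z": 40,"rx": 0,"ry": 0,"rz": 0},
    {"x": 0,"y": 0,"z": 49,"rx": 0,"ry": 0,"rz": 0},
    {"x": 5,"y": 0,"z": 54,"rx": 0,"ry": 0,"rz": 0},
    {"x": 9,"y": 0,"z": 58,"rx": 0,"ry": 0,"rz": 0},
    {"x": 14,"y": 0,"z": 63,"rx": 0,"ry": 0,"rz": 0},
    {"x": 19,"y": 0,"z": 69,"rx": 0,"ry": 0,"rz": 0},
    {"x": 25,"y": 0,"z": 76,"rx": 0,"ry": 0,"rz": 0},
    {"x": 30,"y": 0,"z": 83,"rx": 0,"ry": 0,"rz": 0},
    {"x": 35,"y": 0,"z": 91,"rx": 0,"ry": 0,"rz": 0},
    {"x": 39,"y": 0,"z": 98,"rx": 0,"ry": 0,"rz": 0},
    {"x": 43,"y": 0,"z": 106,"rx": 0,"ry": 0,"rz": 0},
    {"x": 47,"y": 0,"z": 114,"rx": 0,"ry": 0,"rz": 0},
    {"x": 50,"y": 0,"z": 122,"rx": 0,"ry": 0,"rz": 0},
    {"x": 50,"y": 0,"z": 122,"rx": 0,"ry": 0,"rz": 0}
  ]
}}

```text
time: 7.8
tool_pos: [0.5255, 0.1022, 0.2069]
tool_rot: [-3.141, -0.003, 2.922]
contact_force: [0.2, -0.1, -0.5]
opening: 0.0002
grip_force: 0.0
```

Run:
```python
from h import *
s=observe(); print(s['tool_pos'],s['contact_force'])
for c in ['scene','top']:
    p=read_camera(c); print([(np.round(d['point'],3),round(d['confidence'],2)) for d in mark_of(p,'lid_tab')][:2])
    if c=='scene': cv2.imwrite('pics/s1.png',cv2.resize(p['pixels'][130:290,180:380],(800,640))[:600])
```

```text
[0.52553727 0.1022395  0.20685344] [ 0.15557162 -0.09009273 -0.47292965]
[(array([0.51 , 0.106, 0.141]), 0.83), (array([ 0.547, -0.061,  0.172]), 0.24)]
[(array([ 0.606,  0.086, -0.   ]), 0.5)]
```

View pics/s1.png

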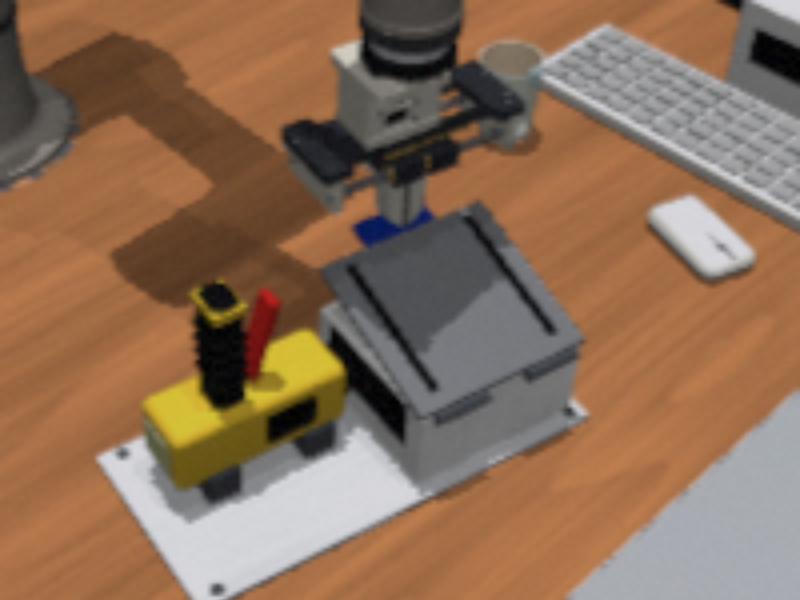

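The lid follows the fingers, which sit on the blue tab at about (400,225) in the crop, and it is about 0.3 rad open. I'll continue down to shut.

Emit:
{"fn": "arm_command", "kwargs": {
  "series": [
    {"x": 3,"y": 0,"z": 8,"rx": 0,"ry": 0,"rz": 0},
    {"x": 5,"y": 0,"z": 17,"rx": 0,"ry": 0,"rz": 0},
    {"x": 7,"y": 0,"z": 25,"rx": 0,"ry": 0,"rz": 0},
    {"x": 8,"y": 0,"z": 34,"rx": 0,"ry": 0,"rz": 0},
    {"x": 9,"y": 0,"z": 40,"rx": 0,"ry": 0,"rz": 0},
    {"x": 10,"y": 0,"z": 45,"rx": 0,"ry": 0,"rz": 0},
    {"x": 10,"y": 0,"z": 49,"rx": 0,"ry": 0,"rz": 0},
    {"x": 10,"y": 0,"z": 51,"rx": 0,"ry": 0,"rz": 0},
    {"x": 10,"y": 0,"z": 52,"rx": 0,"ry": 0,"rz": 0},
    {"x": 10,"y": 0,"z": 52,"rx": 0,"ry": 0,"rz": 0}
  ]
}}

```text
time: 9.0
tool_pos: [0.5165, 0.1044, 0.1567]
tool_rot: [3.142, -0.0, 2.922]
contact_force: [-3.4, -0.7, 4.4]
opening: 0.0004
grip_force: 2.3
```

Emit:
{"fn": "arm_command", "kwargs": {
  "series": [
    {"x": 0,"y": 0,"z": 1,"rx": 0,"ry": 0,"rz": 0},
    {"x": 0,"y": 0,"z": 2,"rx": 0,"ry": 0,"rz": 0},
    {"x": 0,"y": 0,"z": 2,"rx": 0,"ry": 0,"rz": 0},
    {"x": 0,"y": 0,"z": 2,"rx": 0,"ry": 0,"rz": 0}
  ]
}}

```text
time: 9.4
tool_pos: [0.5165, 0.1044, 0.1565]
tool_rot: [3.141, 0.001, 2.922]
contact_force: [-8.4, -0.1, 19.3]
opening: 0.0004
grip_force: 9.7
```

Emit:
{"fn": "arm_command", "kwargs": {
  "series": [
    {"x": 0,"y": 0,"z": -10,"rx": 0,"ry": 0,"rz": 0},
    {"x": 0,"y": 0,"z": -40,"rx": 0,"ry": 0,"rz": 0},
    {"x": 0,"y": 0,"z": -80,"rx": 0,"ry": 0,"rz": 0},
    {"x": 0,"y": 0,"z": -120,"rx": 0,"ry": 0,"rz": 0},
    {"x": 0,"y": 0,"z": -145,"rx": 0,"ry": 0,"rz": 0},
    {"x": -15,"y": -40,"z": -145,"rx": 0,"ry": 0,"rz": 0},
    {"x": -30,"y": -80,"z": -145,"rx": 0,"ry": 0,"rz": 0},
    {"x": -45,"y": -120,"z": -145,"rx": 0,"ry": 0,"rz": 0},
    {"x": -60,"y": -160,"z": -145,"rx": 0,"ry": 0,"rz": 0},
    {"x": -65,"y": -182,"z": -145,"rx": 0,"ry": 0,"rz": 0},
    {"x": -65,"y": -182,"z": -145,"rx": 0,"ry": 0,"rz": 0},
    {"x": -65,"y": -182,"z": -145,"rx": 0,"ry": 0,"rz": 0}
  ],
  "hand": 91.8,
  "squeeze": 25
}}

```text
time: 10.6
tool_pos: [0.5405, -0.0875, 0.2992]
tool_rot: [3.141, -0.0, 2.921]
contact_force: [0.6, -0.2, -0.8]
opening: 0.0903
grip_force: 0.0
```

Run:
```python
from h import *
s=observe(); print(s['tool_pos'],s['opening'],s['time'])
for c in ['scene','top']:
    p=read_camera(c)
    for q in ['lid_tab','grip_top','trigger_tip','analyser']:
        print(c,q,[(np.round(d['point'],3).tolist(),round(d['confidence'],2)) for d in mark_of(p,q)][:2])
    if c=='scene': cv2.imwrite('pics/s2.png',cv2.resize(p['pixels'][130:280,180:380],(800,600)))
```

```text
[ 0.54046796 -0.08747566  0.29921367] 0.0903345160662416 10.6
scene lid_tab [([0.503, 0.104, 0.092], 0.83)]
scene grip_top [([0.536, -0.105, 0.196], 0.69)]
scene trigger_tip [([0.549, -0.06, 0.174], 0.59)]
scene analyser [([0.535, -0.111, 0.001], 0.86)]
top lid_tab [([0.5, 0.104, 0.089], 0.74)]
top grip_top [([0.535, -0.105, 0.195], 0.79), ([0.608, 0.086, -0.002], 0.19)]
top trigger_tip [([0.546, -0.059, 0.173], 0.48)]
top analyser [([0.538, -0.104, -0.002], 0.63)]
```

View pics/s2.png

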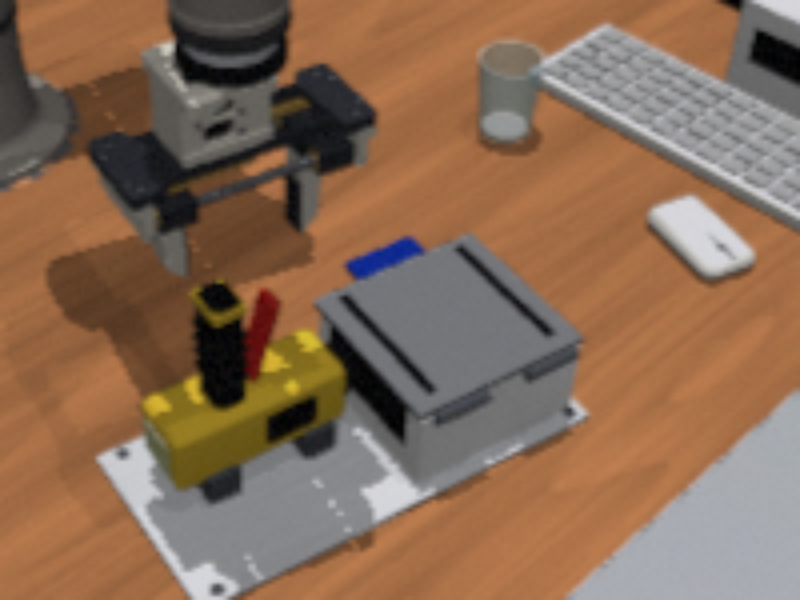

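The lid is shut: the tab is level at about z 0.090 and the lid lies flat at (450,320). The gripper straddles the grip at (218,300) and the trigger at (262,310). Descending now.

Emit:
{"fn": "arm_command", "kwargs": {
  "series": [
    {"x": 0,"y": 0,"z": 20,"rx": 0,"ry": 0,"rz": 0},
    {"x": 0,"y": 0,"z": 40,"rx": 0,"ry": 0,"rz": 0},
    {"x": 0,"y": 0,"z": 60,"rx": 0,"ry": 0,"rz": 0},
    {"x": 0,"y": 0,"z": 75,"rx": 0,"ry": 0,"rz": 0},
    {"x": 0,"y": 0,"z": 86,"rx": 0,"ry": 0,"rz": 0},
    {"x": 0,"y": -3,"z": 86,"rx": 0,"ry": 0,"rz": 0},
    {"x": 0,"y": -6,"z": 86,"rx": 0,"ry": 0,"rz": 0},
    {"x": 0,"y": -9,"z": 86,"rx": 0,"ry": 0,"rz": 0},
    {"x": 0,"y": -9,"z": 86,"rx": 0,"ry": 0,"rz": 0}
  ]
}}

```text
time: 12.0
tool_pos: [0.5388, -0.0968, 0.214]
tool_rot: [-3.141, 0.002, 2.922]
contact_force: [0.4, 0.3, -0.5]
opening: 0.0913
grip_force: 0.0
```

No contact. Closing.

Emit:
{"fn": "arm_command", "kwargs": {
  "series": [
    {"x": 0,"y": 0,"z": 0,"rx": 0,"ry": 0,"rz": 0},
    {"x": 0,"y": 0,"z": 0,"rx": 0,"ry": 0,"rz": 0},
    {"x": 0,"y": 0,"z": 0,"rx": 0,"ry": 0,"rz": 0},
    {"x": 0,"y": 0,"z": 0,"rx": 0,"ry": 0,"rz": 0},
    {"x": 0,"y": 0,"z": 0,"rx": 0,"ry": 0,"rz": 0},
    {"x": 0,"y": 0,"z": 0,"rx": 0,"ry": 0,"rz": 0},
    {"x": 0,"y": 0,"z": 0,"rx": 0,"ry": 0,"rz": 0},
    {"x": 0,"y": 0,"z": 0,"rx": 0,"ry": 0,"rz": 0}
  ],
  "hand": 30,
  "squeeze": 25
}}

```text
time: 12.8
tool_pos: [0.5384, -0.0982, 0.2138]
tool_rot: [-3.138, 0.001, 2.923]
contact_force: [-2.9, -9.6, 3.6]
opening: 0.043
grip_force: 25.0
```

Opening is 43 mm, so the trigger is fully in. I'll hold, check with a picture, then release.

Emit:
{"fn": "arm_command", "kwargs": {
  "series": [
    {"x": 0,"y": 0,"z": 0,"rx": 0,"ry": 0,"rz": 0},
    {"x": 0,"y": 0,"z": 0,"rx": 0,"ry": 0,"rz": 0},
    {"x": 0,"y": 0,"z": 0,"rx": 0,"ry": 0,"rz": 0},
    {"x": 0,"y": 0,"z": 0,"rx": 0,"ry": 0,"rz": 0},
    {"x": 0,"y": 0,"z": 0,"rx": 0,"ry": 0,"rz": 0},
    {"x": 0,"y": 0,"z": 0,"rx": 0,"ry": 0,"rz": 0},
    {"x": 0,"y": 0,"z": 0,"rx": 0,"ry": 0,"rz": 0},
    {"x": 0,"y": 0,"z": 0,"rx": 0,"ry": 0,"rz": 0},
    {"x": 0,"y": 0,"z": 0,"rx": 0,"ry": 0,"rz": 0},
    {"x": 0,"y": 0,"z": 0,"rx": 0,"ry": 0,"rz": 0}
  ]
}}

```text
time: 13.8
tool_pos: [0.5384, -0.0983, 0.2138]
tool_rot: [-3.138, 0.001, 2.923]
contact_force: [-3.8, -9.9, 3.5]
opening: 0.0432
grip_force: 25.0
```

Run:
```python
from h import *
s=observe(); print(s['opening'],s['grip_force'],s['time'])
p=read_camera('scene'); cv2.imwrite('pics/s3.png',cv2.resize(p['pixels'][150:270,190:350],(800,600)))
for q in ['lid_tab','trigger_tip']:
    print(q,[(np.round(d['point'],3).tolist(),round(d['confidence'],2)) for d in mark_of(p,q)][:2])
```

```text
0.04317132514015287 24.999665021896362 13.8
lid_tab [([0.504, 0.107, 0.092], 0.96)]
trigger_tip [([0.545, -0.082, 0.177], 0.62)]
```

View pics/s3.png

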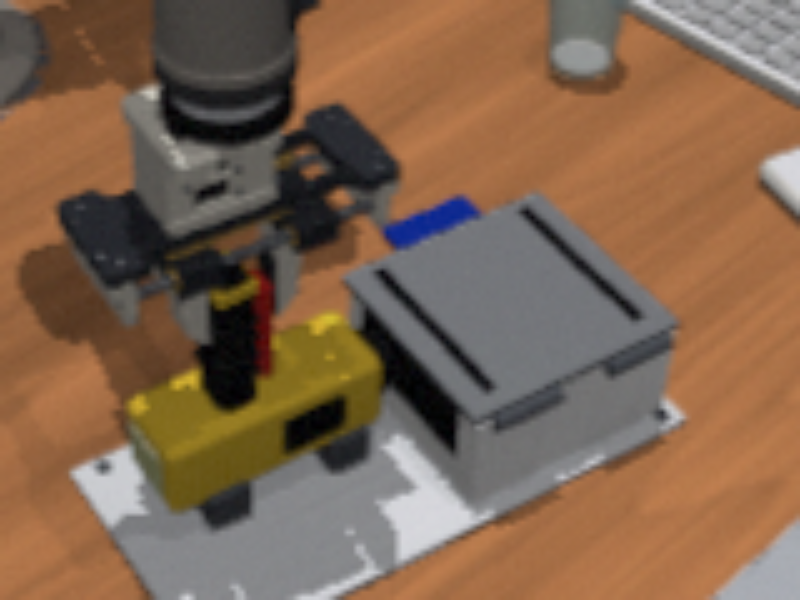

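The trigger stands upright against the grip at (262,320) and the lid is flat. Releasing, shifting back to the middle and rising.

Emit:
{"fn": "arm_command", "kwargs": {
  "series": [
    {"x": 0,"y": 0,"z": 0,"rx": 0,"ry": 0,"rz": 0},
    {"x": 0,"y": 0,"z": 0,"rx": 0,"ry": 0,"rz": 0},
    {"x": 0,"y": 0,"z": 0,"rx": 0,"ry": 0,"rz": 0},
    {"x": 0,"y": 0,"z": 0,"rx": 0,"ry": 0,"rz": 0},
    {"x": 0,"y": 0,"z": 0,"rx": 0,"ry": 0,"rz": 0},
    {"x": 0,"y": 0,"z": 0,"rx": 0,"ry": 0,"rz": 0},
    {"x": 0,"y": 5,"z": 0,"rx": 0,"ry": 0,"rz": 0},
    {"x": 0,"y": 9,"z": 0,"rx": 0,"ry": 0,"rz": 0},
    {"x": 0,"y": 9,"z": 0,"rx": 0,"ry": 0,"rz": 0},
    {"x": 0,"y": 9,"z": -20,"rx": 0,"ry": 0,"rz": 0},
    {"x": 0,"y": 9,"z": -50,"rx": 0,"ry": 0,"rz": 0},
    {"x": 0,"y": 9,"z": -80,"rx": 0,"ry": 0,"rz": 0},
    {"x": 0,"y": 9,"z": -110,"rx": 0,"ry": 0,"rz": 0},
    {"x": 0,"y": 9,"z": -130,"rx": 0,"ry": 0,"rz": 0},
    {"x": 0,"y": 9,"z": -130,"rx": 0,"ry": 0,"rz": 0},
    {"x": 0,"y": 9,"z": -130,"rx": 0,"ry": 0,"rz": 0}
  ],
  "hand": 91.8
}}

```text
time: 15.55
tool_pos: [0.5404, -0.0874, 0.3429]
tool_rot: [-3.142, 0.0, 2.922]
contact_force: [0.1, 0.5, 0.3]
opening: 0.0923
grip_force: 0.0
```

Run:
```python
from h import *
s=observe(); print(s['tool_pos'],s['opening'],s['time'])
p=read_camera('scene'); cv2.imwrite('pics/s4.png',cv2.resize(p['pixels'][130:280,180:380],(800,600)))
for q in ['lid_tab','trigger_tip']:
    print(q,[(np.round(d['point'],3).tolist(),round(d['confidence'],2)) for d in mark_of(p,q)][:2])
```

```text
[ 0.54038668 -0.0874373   0.34286641] 0.09230422817487367 15.55
lid_tab [([0.499, 0.107, 0.092], 0.72)]
trigger_tip [([0.387, 0.419, 0.001], 0.63), ([0.547, -0.06, 0.172], 0.58)]
```

View pics/s4.png

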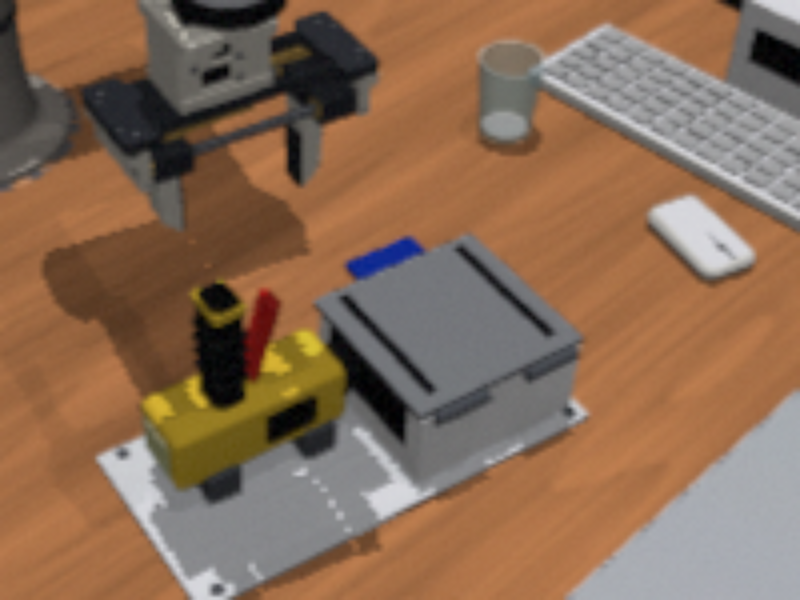

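The trigger has sprung out again at (262,320), the lid is shut and the gripper is clear. Handing in.

```bash
python3 -c "
from cell import *
print(hand_in())"
```

```text
the job is handed in; nothing more can be done
None
```

I shut the lid gently, held the trigger fully in for over a second and let it spring back out, then handed the job in at about 15.6 s with the gripper clear; no verdict came back, and the jar was out of sight under the shut lid.

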